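Row up die trays on the vacuum plate and set its bleed valve

TASK

Slide the three die trays on the vacuum plate into one closed row in the order they stand: square against the back rail, edge to edge, with the first one against the end stop. Then crank the valve wheel clockwise (seen from above) until it stops, back it off exactly two full turns, and finish with the gripper still gripping the wheel's crank handle; do not let go of it. Leave the loupe, tweezers, note pad and vial beside the work where they are.

Things in the scene. Friction and masses are not known exactly. Their poses are not given: they have to be found in the camera images.
- plate: Vacuum plate, fixed to the worktop: bare metal, 140 (x) x 250 (y) mm, 8 mm thick, origin at the centre of its underside. A steel back rail runs along its +x edge (inner face at x = +50 mm) and a steel end stop along its -y edge (inner face at y = -106 mm, from x = -50 to +50 mm); both rise 12 mm above the plate's top, to z = 20 mm. The other two edges are open. With the row made, the tray centres lie at about x = +25 mm and y = -81, -31 and +19 mm in this frame.
- tray1_mid (a point): Centre (half-way up) of the first die tray, the one nearest the end stop: black, flat, square, 50 x 50 mm, 8 mm high, loose on the plate, 40 g. Its axes are parallel to its sides.
- tray2_mid (a point): Centre (half-way up) of the second die tray, the middle one: white, 50 x 50 mm, 10 mm high, loose on the plate, 40 g. Its axes are parallel to its sides.
- tray3_mid (a point): Centre (half-way up) of the third die tray, the one farthest from the end stop: black, 50 x 50 mm, 8 mm high, loose on the plate, 40 g. Its axes are parallel to its sides.
- wheel_centre (a point): Centre of the valve wheel, on its vertical axis, 62 mm above the worktop. The valve stands to the right of the plate, fixed to the worktop. The wheel lies level: steel rim of 45 mm radius and 10 mm thick, three spokes, hub 24 mm across whose top is level with the rim's top.
- handle: Crank handle of the valve wheel: upright black round grip, 16 mm across and 45 mm high, standing on the rim 45 mm from the wheel's axis and revolving freely about itself, so that it can be gripped from above and carried round in a circle without turning the gripper. Origin at its centre, 29.5 mm above the rim's mid-plane; its lower end is 2 mm above the rim.
- valve_wheel (a joint): Turn of the valve wheel in rad, 0 = closed on its stop, growing counter-clockwise seen from above (opening); 6.28 a turn. It starts about 0.4 to 0.9 of a turn open. Turning takes about 2 N at the handle; it stays where it is left.
- loupe: Bystander: folding loupe, 52 x 30 x 16 mm, origin under its centre. Leave it.
- tweezers_a: Bystander: tweezers, 18 x 125 x 10 mm, lying in front of the plate, origin under the centre. Leave them.
- note_pad: Bystander: note pad, 60 x 105 x 12 mm, origin under its centre. Leave it.
- vial_a: Bystander: small upright vial, 13 mm across, 41 mm high, left of the plate, origin under its centre. Leave it.
Not all that is in view belongs to the job. What is shaped like the part that bears tray2_mid but blue is not meant.

How it is judged:
By the outcome, as a careful person would: the job done as asked, in the order asked, and still so for the second after the job is handed in, while the arm keeps its last pose, push and grip.
It also fails if it takes over 72 s, if anything falls off the work surface, if the arm or the gripper's body presses on something with over 40 N, if the wrist force passes 120 N, or if a joint passes its speed limit or range.

ROBOT

A 7-joint arm with a two-finger parallel gripper is mounted at the origin on a cart in front of the work surface, level with it; the furniture and walls round the work are solid. World frame = base frame: x ahead of the robot, y to its left, z up, the work surface at z = 0. Lengths are in m, angles in rad, forces in N, time in s.
With the tool pointing down it reaches from about 0.4 to 0.875 m from the base axis. Payload 19.3 kg.
Tool frame: the origin (TCP) lies midway between the tips of the shut fingers; the grasp point (between the pads) lies 19 mm behind it; x points along the fingers, y is the direction in which the jaws open and shut, and the axes are right-handed (so a half turn about x gives the same grasp; the last joint's range is limited). The gripper opens to 85 mm and grips with 20 to 120 N. Pads are 22 mm wide; open, the fingers measure 114 mm over their backs; the gripper's body (76 mm by 85 mm) begins 54 mm behind the grasp point. The pads swing forward as they close: fully open they stand 13 mm farther back than shut.
Start: joints at [1.151, 0.521, -0.036, 1.599, 0.021, 1.021, -0.113], TCP at [0.214, -0.587, 0.231] pointing down, gripper open.
Joint ranges: [-2.91, 2.91], [-0.3, 2.13], [-1.5, 1.42], [0.17, 2.43], [-1.26, 4.41], [0.16, 1.93], [-2.52, 2.52]. Speed limits (rad/s): [1.89, 1.89, 2.39, 2.39, 3.01, 3.01, 3.01].

INTERFACE

Orientations are given as [roll, pitch, yaw] about the fixed x, y, z axes, in that order (R = Rz(yaw) Ry(pitch) Rx(roll)).
In Python, from workcell import telemetry, vision, workorder gives the robot as it stands. The module is installed in compiled form; this text tells all that it offers.
- The arm moves only by the tool play_rows, never from a script. Its argument "deltas" is a list of rows, each a list of 7 numbers: the shift along the world's x, y, z in mm, then the turn, a rotation vector about the world's x, y, z in degrees, then the finger opening in mm, from 0 to 85.4. In form: [[x, y, z, wx, wy, wz, jaw], ...]. A call has 1 to 8 rows; each row shifts and turns the commanded pose from where the row before left it; what a row does not reach is not made up. A row lasts 1/8 s, in which the tool goes at most 62.5 mm and 10.7 degrees, less where a joint would pass 70% of its speed; a pose out of reach is approached as far as the arm can. A call with a gripper value outside its range is refused whole. The fingers move at their own pace and stop on an object; "grip_force" is the grip in N (left out, the last holds). Time passes only in rows, so rows that do not move let the fingers close. It gives the time, the measured TCP pose, the force and the opening at its end, in the units of the state.
- telemetry.observe(): the state, without advancing time (a new reading comes with each control period).
- vision.grab_frame(name): name is "scene" or "side" or "wrist"; returns the picture (400x640x3 uint8, red, green, blue); there is no depth.
- vision.camera_info(name): a dict with "mtx" (3x3 intrinsics, pixels), "rvec" (rotation vector, rad) and "tvec" (3), from world to camera coordinates, as OpenCV has them. Camera axes: x right, y down, z forward; pixel columns grow to the right and rows downward; lengths in m; the calibration is good to about 2 mm. A picture is of the moment at which its call begins: read the wrist's pose just before it. camera_info takes no time and is no camera call; for the wrist camera it gives the pose at the moment of the call.
- workorder.job_done(): hands the job in, once; it reports no verdict.
The state is a dict: "clock": time; "qpos": joint angles; "qd": joint speeds; "joint_efforts": joint torques, N m; "position": TCP position; "tool_rot": TCP orientation; "force": force on the tool from outside, world axes, zero at the start; "moment": the same for the moment, N m; "grip_width": finger opening in m.
Only numpy, scipy, OpenCV 4.12 (cv2) and the standard library are available. Lean on these libraries where they do the work, as an engineer would, in place of code of your own. Each camera call takes 0.05 s, during which the arm holds its last target. There are 200 camera calls.

## Working session

There is one attempt and no reset: what is moved stays moved. The work goes in short steps, Python scripts to look and compute and a tool call to move; the robot and the scene stay as the last step left them, time stands still between calls to the robot, and variables do not carry over. Pictures are saved under pics/ and viewed, about 8 in all and at most 12, crops included, and the job is handed in when it is done.

Besides the shell and the picture viewer there is one more tool, called after ">>>" as name(argument=value, ...), one argument or row to a line, values as JSON. play_rows: Moves the arm, as the interface text tells. Its arguments: {"type":"object","properties":{"deltas":{"type":"array","items":{"type":"array","items":{"type":"number"}}},"grip_force":{"type":"number"}},"required":["deltas"]}

```bash
mkdir -p pics; cat > h.py <<'E'
import numpy as np, cv2
from workcell import telemetry, vision, workorder
def cam(n):
    c=vision.camera_info(n); R=cv2.Rodrigues(np.array(c['rvec'],float))[0]; return np.array(c['mtx']),R,np.array(c['tvec'],float).ravel()
def ray(C,uv,z):
    K,R,t=C; d=R.T@np.linalg.inv(K)@np.array([uv[0],uv[1],1.]); o=-R.T@t
    return o+d*(z-o[2])/d[2]
def proj(C,p):
    K,R,t=C; q=K@(R@np.array(p,float)+t); return q[:2]/q[2]
def grab(n,f):
    C=cam(n); im=vision.grab_frame(n)[:,:,::-1].copy(); cv2.imwrite('pics/'+f,im); return C,im
E
python3 - <<'E'
from h import *
s=telemetry.observe(); print({k:np.round(v,3) for k,v in s.items()})
for n in('scene','side','wrist'):
    C,im=grab(n,n+'0.png'); print(n,np.round(-C[1].T@C[2],3),np.round(C[1][2],2), C[0][0,0])
E
```

```text
{'clock': np.float64(0.0), 'qpos': array([ 1.151,  0.522, -0.036,  1.6  ,  0.021,  1.021, -0.113]), 'qd': array([ 0.   , -0.   ,  0.001,  0.   , -0.   ,  0.   ,  0.   ]), 'joint_efforts': array([-1.0000e-03, -9.2712e+01,  1.9800e+00, -3.6994e+01,  1.8000e-02,
        8.0000e-03,  0.0000e+00]), 'position': array([ 0.214, -0.587,  0.231]), 'tool_rot': array([-1.519,  1.57 ,  1.973]), 'force': array([ 0.377,  0.06 , -0.059]), 'moment': array([-0.053, -0.051,  0.05 ]), 'grip_width': np.float64(0.086)}
scene [-0.062  0.242  0.823] [ 0.62 -0.29 -0.73] 429.7761748714439
side [1.119 0.271 1.162] [-0.44 -0.25 -0.86] 509.67924659925797
wrist [ 0.287 -0.56   0.373] [-0.29 -0.1  -0.95] 318.6713378775481
```

View pics/scene0.png

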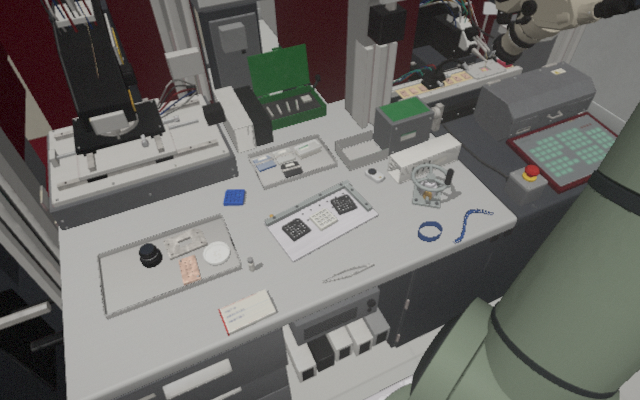

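View pics/side0.png

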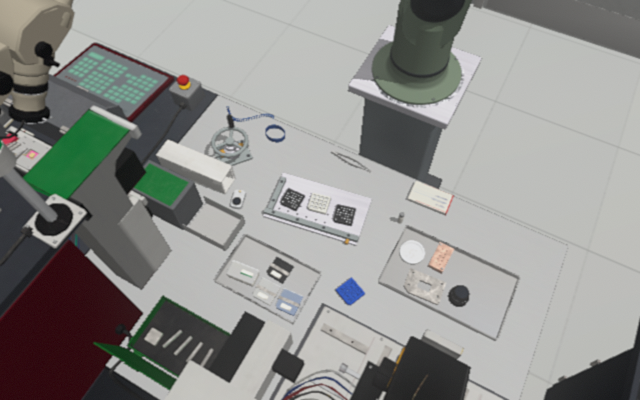

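The scene view shows tray1 (343,204), white tray2 (323,217), tray3 (296,229), the wheel hub at about (430,183) and the handle at about (450,177). The side view agrees.

```bash
python3 - <<'E'
from h import *
S=cam('scene');D=cam('side');W=cam('wrist')
for n,u,v,z in [('t1',(343,204),(291,199),.014),('t2',(323,217),(319,203),.014),('t3',(296,229),(344,214),.014),('hub',(430,183),(229,143),.067),('handle',(450,177),(229,115),.09),('padblue',(430,231),(275,133),0),('tweez',(348,273),(350,160),.005),('vial',(251,264),(400,217),.02),('loupe?',(375,174),(237,198),.01)]:
    print(n,ray(S,u,z).round(3),ray(D,v,z).round(3))
# plate corners in side
for v in [(280,174),(371,196),(355,243),(264,212)]: print(ray(D,v,.008).round(3))
s=telemetry.observe(); from scipy.spatial.transform import Rotation as Ro
R=Ro.from_euler('xyz',s['tool_rot']).as_matrix();print(R.round(2)); print('cam in tool',R.T@(-W[1].T@W[2]-s['position']),(R.T@W[1].T).round(2))
E
```

```text
t1 [ 0.578 -0.105  0.014] [ 0.582 -0.107  0.014]
t2 [ 0.561 -0.041  0.014] [ 0.558 -0.038  0.014]
t3 [0.554 0.033 0.014] [0.556 0.034 0.014]
hub [ 0.506 -0.309  0.067] [ 0.536 -0.32   0.067]
handle [ 0.485 -0.347  0.09 ] [ 0.471 -0.359  0.09 ]
padblue [ 0.42  -0.263  0.   ] [ 0.41 -0.26  0.  ]
tweez [ 0.396 -0.026  0.005] [ 0.395 -0.029  0.005]
vial [0.5   0.163 0.02 ] [0.501 0.163 0.02 ]
loupe? [ 0.642 -0.235  0.01 ] [ 0.644 -0.235  0.01 ]
[ 0.526 -0.174  0.008]
[0.473 0.071 0.008]
[0.613 0.093 0.008]
[ 0.645 -0.151  0.008]
[[-0.    0.34 -0.94]
 [ 0.   -0.94 -0.34]
 [-1.   -0.    0.  ]]
cam in tool [-0.14240934 -0.00021371 -0.07722642] [[ 0.   -0.3   0.95]
 [ 1.   -0.   -0.  ]
 [ 0.    0.95  0.3 ]]
```

>>> play_rows(
  deltas=[
    [22, 45, 2, 0, 0, -1, 0],
    [22, 45, 2, 0, 0, -1, 0],
    [22, 45, 2, 0, 0, -1, 0],
    [22, 45, 2, 0, 0, -1, 0],
    [22, 45, 2, 0, 0, -1, 0],
    [22, 45, 2, 0, 0, -1, 0],
    [22, 45, 2, 0, 0, -1, 0],
    [22, 45, 2, 0, 0, -1, 0],
  ],
)

```text
clock: 1.15
position: [0.3906, -0.2256, 0.2474]
tool_rot: [2.196, 1.571, -0.736]
force: [0.7, -0.9, 0.4]
grip_width: 0.0003
```

>>> play_rows(
  deltas=[
    [22, 45, 0, 0, 0, 0, 0],
    [22, 45, 0, 0, 0, 0, 0],
    [22, 45, 0, 0, 0, 0, 0],
    [22, 45, 0, 0, 0, 0, 0],
    [0, 0, 0, 0, 0, 0, 0],
    [0, 0, 0, 0, 0, 0, 0],
  ],
)

```text
clock: 1.9
position: [0.4779, -0.0475, 0.2471]
tool_rot: [0.144, 1.57, -2.787]
force: [0.2, -1.1, -0.2]
grip_width: 0.0001
```

```bash
python3 - <<'E'
from h import *
C,im=grab('wrist','w1.png'); s=telemetry.observe(); print(s['position'],s['tool_rot'],s['clock'],s['qpos'].round(2) if hasattr(s['qpos'],'round') else s['qpos'])
np.save('w1C.npy',np.array([C[0],C[1],np.tile(C[2],(3,1))]))
E
```

```text
[ 0.47779241 -0.04792412  0.24716412] [ 0.37293837  1.57024388 -2.55942155] 1.95 [ 0.21  0.28 -0.28  1.94  0.1   0.93 -1.48]
```

View pics/w1.png

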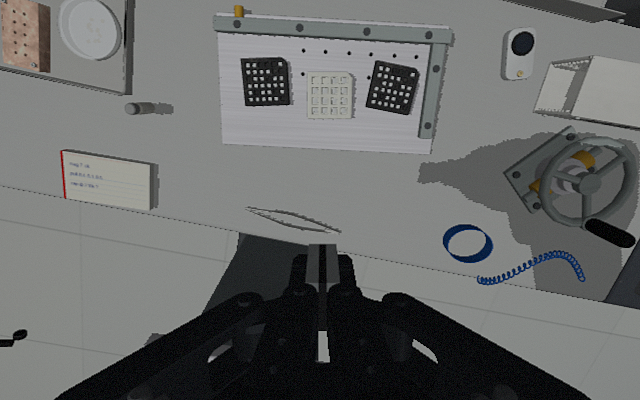

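The wrist view shows the plate at columns 215–450: rail along the top, stop on the right, t3 at (265,82), t2 at (330,95), t1 at (392,87). The wheel is on the right at (590,183), its handle at (608,233). I'll zoom in for edges.

```bash
python3 - <<'E'
from h import *
im=cv2.imread('pics/w1.png'); c=im[5:160,205:465]; cv2.imwrite('pics/w1c.png',cv2.resize(c,None,fx=3,fy=3,interpolation=cv2.INTER_CUBIC))
g=cv2.cvtColor(im,cv2.COLOR_BGR2GRAY)
m=np.zeros_like(g); m[48:118,230:425]=(g[48:118,230:425]<70)*255
m=cv2.morphologyEx(m,cv2.MORPH_CLOSE,np.ones((7,7)))
C=cam('wrist')
for k in cv2.findContours(m,0,2)[0]:
    if cv2.contourArea(k)>500:
        r=cv2.minAreaRect(k); b=cv2.boxPoints(r); print(r); print(np.array([ray(C,p,.016) for p in b])[:,:2].round(4), ray(C,r[0],.016).round(4))
E
```

```text
((265.0748291015625, 81.49626159667969), (48.139862060546875, 46.34210968017578), 87.1375961303711)
[[0.5736 0.0623]
 [0.5862 0.0139]
 [0.5378 0.0025]
 [0.5246 0.0531]] [0.5561 0.033  0.016 ]
((391.3846130371094, 82.57691955566406), (50.00961685180664, 57.069793701171875), 11.309932708740234)
[[ 0.5533 -0.0768]
 [ 0.6116 -0.0745]
 [ 0.6132 -0.1288]
 [ 0.5544 -0.1339]] [ 0.5839 -0.1033  0.016 ]
```

View pics/w1c.png

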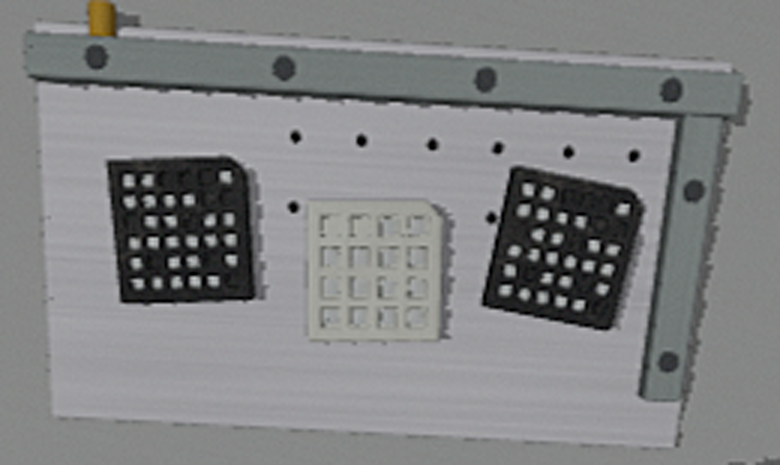

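The crop shows the three trays with clean edges; t1 sits rotated, t3 and t2 nearly square to the image. I'll turn the corners into the plate frame.

```bash
cat > pl.py <<'E'
from h import *
def px(p): return (p[0]/3+205,p[1]/3+5)
E
python3 - <<'E'
from pl import *
C=cam('wrist'); f=lambda p,z: ray(C,px(p),z)[:2]
a,b=f((27,78),.02),f((680,117),.02); e=f((640,396),.02)
d=a-b; yaw=np.arctan2(-d[0],d[1]); d2=b-e; yaw2=np.arctan2(d2[1],d2[0])
p1,p2=f((53,415),.008),f((676,446),.008); d3=p1-p2; yaw3=np.arctan2(-d3[0],d3[1])
print('yaws',np.degrees([yaw,yaw2,yaw3]))
for yw in [np.mean([yaw,yaw3])]:
    R=np.array([[np.cos(yw),-np.sin(yw)],[np.sin(yw),np.cos(yw)]])
    o=b-R@[.05,-.106]; print('origin',o,np.degrees(yw)); print('p1,p2 in plate',R.T@(p1-o),R.T@(p2-o),'rail left',R.T@(a-o),'stop end',R.T@(e-o))
    T={'t3':([(108,161),(254,298),(121,302)],.016),'t2':([(308,200),(438,339),(308,339)],.018),'t1':([(513,167),(610,328),(483,304)],.016)}
    for n,(q,z) in T.items():
        P=np.array([R.T@(f(x,z)-o) for x in q])*1000; dd=P[2]-P[1]; de=P[0]-P[2]
        print(n,'corners',P.round(1).tolist(),'centre',((P[0]+P[1])/2).round(1),'sides',np.linalg.norm(dd).round(1),np.linalg.norm(de).round(1),'yaw',np.degrees(np.arctan2(-dd[0],dd[1])).round(1),np.degrees(np.arctan2(de[1],de[0])).round(1))
    np.savez('plate.npz',R=R,o=o,yw=yw)
from scipy.spatial.transform import Rotation as Ro
r=Ro.from_euler('xyz',telemetry.observe()['tool_rot']).as_matrix(); print('tool y',r[:,1],np.degrees(np.arctan2(r[1,1],r[0,1])))
E
```

```text
yaws [8.88751553 8.93860722 9.12937713]
origin [ 0.56322382 -0.03680976] 9.008446329562721
p1,p2 in plate [-0.06773946  0.12207274] [-0.06721419 -0.12679102] rail left [0.05048216 0.12244   ] stop end [-0.04703008 -0.10588173]
t3 corners [[25.7, 96.0], [-18.8, 42.6], [-22.9, 92.4]] centre [ 3.4 69.3] sides 50.0 48.7 yaw 4.6 4.3
t2 corners [[16.2, 23.6], [-30.0, -27.3], [-32.6, 21.7]] centre [-6.9 -1.9] sides 49.1 48.9 yaw 3.0 2.2
t1 corners [[31.3, -49.7], [-22.8, -92.1], [-16.6, -43.3]] centre [  4.3 -70.9] sides 49.2 48.2 yaw -7.2 -7.6
tool y [ 2.07709472e-01 -9.78190541e-01  2.01286908e-04] -78.01184463186067
```

>>> play_rows(
  deltas=[
    [15, -22, -20, 0, 0, -1, 0],
    [15, -22, -30, 0, 0, -1, 0],
    [15, -23, -40, 0, 0, -1, 0],
    [0, 0, -50, 0, 0, 0, 0],
    [0, 0, -50, 0, 0, 0, 0],
    [0, 0, -30, 0, 0, 0, 0],
    [0, 0, -6, 0, 0, 0, 0],
    [0, 0, 0, 0, 0, 0, 0],
  ],
)

```text
clock: 2.95
position: [0.5233, -0.1147, 0.0219]
tool_rot: [2.259, 1.57, -0.726]
force: [-0.3, 0.3, 0.4]
grip_width: -0.0001
```

```bash
cat > st.py <<'E'
from h import *
from scipy.spatial.transform import Rotation as Ro
d=np.load('plate.npz'); s=telemetry.observe(); r=Ro.from_euler('xyz',s['tool_rot']).as_matrix()
print('plate mm',(d['R'].T@(s['position'][:2]-d['o'])*1000).round(1),'z',s['position'][2].round(4),'ang y',np.degrees(np.arctan2(r[1,1],r[0,1])).round(1),'clk',s['clock'],'F plate',(d['R'].T@np.array(s['force'])[:2]).round(1))
E
python3 st.py
```

```text
plate mm [-51.7 -70.7] z 0.0219 ang y -81.0 clk 2.95 F plate [-0.2  0.4]
```

>>> play_rows(
  deltas=[
    [0, 0, -11, 0, 0, 0, 0],
    [5.9, 0.9, 0, 0, 0, 0, 0],
    [5.9, 0.9, 0, 0, 0, 0, 0],
    [5.9, 0.9, 0, 0, 0, 0, 0],
    [5.9, 0.9, 0, 0, 0, 0, 0],
    [5.9, 0.9, 0, 0, 0, 0, 0],
    [4.0, 0.6, 0, 0, 0, 0, 0],
    [3.0, 0.5, 0, 0, 0, 0, 0],
  ],
)

```text
clock: 3.95
position: [0.5598, -0.1085, 0.0103]
tool_rot: [-0.12, 1.571, -3.104]
force: [-0.7, 0.5, 0.7]
grip_width: -0.0004
```

```bash
python3 st.py
```

```text
plate mm [-14.6 -70.3] z 0.0103 ang y -81.0 clk 3.95 F plate [-0.7  0.6]
```

>>> play_rows(
  deltas=[
    [2, 0.3, 0, 0, 0, 0, 0],
    [0, 0, 0, 0, 0, 0, 0],
  ],
)

```text
clock: 4.2
position: [0.5617, -0.1082, 0.0103]
tool_rot: [-1.786, 1.571, 1.514]
force: [-0.2, -0.4, -0.8]
grip_width: -0.0002
```

```bash
python3 st.py
```

```text
plate mm [-12.7 -70.3] z 0.0103 ang y -81.0 clk 4.2 F plate [-0.3 -0.3]
```

>>> play_rows(
  deltas=[
    [1, 0.2, 0, 0, 0, 0, 0],
    [1, 0.2, 0, 0, 0, 0, 0],
    [0, 0, 0, 0, 0, 0, 0],
  ],
)

```text
clock: 4.58
position: [0.5637, -0.1078, 0.0103]
tool_rot: [-2.677, 1.571, 0.622]
force: [0.8, 0.2, -0.3]
grip_width: -0.0003
```

>>> play_rows(
  deltas=[
    [1, 0.2, 0, 0, 0, 0, 0],
    [0, 0, 0, 0, 0, 0, 0],
  ],
)

```text
clock: 4.82
position: [0.5647, -0.1076, 0.0103]
tool_rot: [-2.755, 1.571, 0.545]
force: [0.1, 0.2, 0.7]
grip_width: 0.0002
```

>>> play_rows(
  deltas=[
    [1, 0.2, 0, 0, 0, 0, 0],
    [0, 0, 0, 0, 0, 0, 0],
  ],
)

```text
clock: 5.08
position: [0.5651, -0.1076, 0.0102]
tool_rot: [-0.016, 1.57, -3.0]
force: [-4.7, -1.1, 2.3]
grip_width: -0.0002
```

```bash
python3 st.py; python3 -c "
from h import *
C,im=grab('wrist','w2.png')
s=telemetry.observe()['position']; print(proj(C,s))
cv2.imwrite('pics/w2c.png',cv2.resize(im[100:330,160:480],None,fx=2,fy=2))"
```

```text
plate mm [ -9.2 -70.2] z 0.0102 ang y -81.0 clk 5.075 F plate [-4.9 -0.3]
[322.44151924 259.32553192]
```

View pics/w2.png

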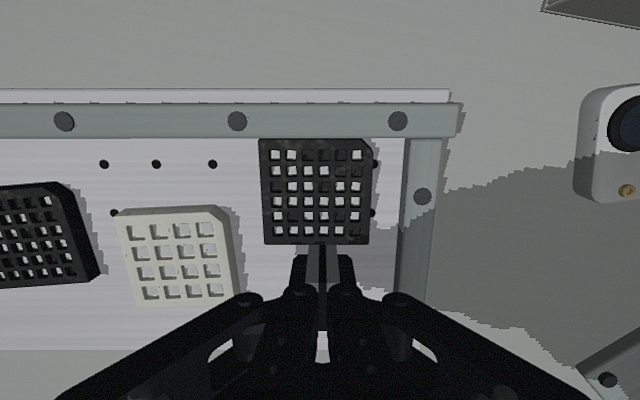

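Tray 1 (315,190 in view) is now flat on the rail with about 5 N. On to tray 2.

>>> play_rows(
  deltas=[
    [-21.2, -3.4, 0, 0, 0, 0, 0],
    [-21.2, -3.4, 0, 0, 0, 0, 0],
    [-5.4, 34.1, 0, 0, 0, 0, 0],
    [-5.4, 34.1, 0, 0, 0, 0, 0],
    [0, 0, 0, 0, 0, 0, 0],
    [7.9, 1.3, 0, 0, 0, 0, 0],
    [5.9, 0.9, 0, 0, 0, 0, 0],
    [5.9, 0.9, 0, 0, 0, 0, 0],
  ],
)

```text
clock: 6.12
position: [0.5328, -0.0436, 0.0102]
tool_rot: [2.346, 1.571, -0.639]
force: [-1.2, 0.0, 0.1]
grip_width: -0.0001
```

>>> play_rows(
  deltas=[
    [5.9, 0.9, 0, 0, 0, 0, 0],
    [5.9, 0.9, 0, 0, 0, 0, 0],
    [4.9, 0.8, 0, 0, 0, 0, 0],
    [3, 0.5, 0, 0, 0, 0, 0],
    [1.5, 0.2, 0, 0, 0, 0, 0],
    [0.5, 0.1, 0, 0, 0, 0, 0],
    [0.5, 0.1, 0, 0, 0, 0, 0],
    [0, 0, 0, 0, 0, 0, 0],
  ],
)

```text
clock: 7.12
position: [0.5542, -0.0395, 0.0103]
tool_rot: [0.069, 1.57, -2.914]
force: [-1.0, 0.1, 0.2]
grip_width: -0.0
```

```bash
python3 st.py
```

```text
plate mm [-9.4 -1.3] z 0.0103 ang y -81.0 clk 7.125 F plate [-0.9  0.2]
```

>>> play_rows(
  deltas=[
    [0.6, 0.1, 0, 0, 0, 0, 0],
    [0, 0, 0, 0, 0, 0, 0],
  ],
)

```text
clock: 7.38
position: [0.5542, -0.0395, 0.0102]
tool_rot: [0.012, 1.569, -2.972]
force: [-5.1, -0.5, 4.7]
grip_width: 0.0
```

>>> play_rows(
  deltas=[
    [0.6, 0.1, 0, 0, 0, 0, 0],
    [0, 0, 0, 0, 0, 0, 0],
  ],
)

```text
clock: 7.62
position: [0.5543, -0.0396, 0.0102]
tool_rot: [0.02, 1.568, -2.964]
force: [-8.2, -1.1, 6.5]
grip_width: -0.0001
```

>>> play_rows(
  deltas=[
    [-16.8, -2.6, 0, 0, 0, 0, 0],
    [-16.8, -2.6, 0, 0, 0, 0, 0],
    [-5.5, 34.8, 0, 0, 0, 0, 0],
    [-5.5, 34.8, 0, 0, 0, 0, 0],
    [0, 0, 0, 0, 0, 0, 0],
    [7.9, 1.3, 0, 0, 0, 0, 0],
    [5.9, 0.9, 0, 0, 0, 0, 0],
    [5.9, 0.9, 0, 0, 0, 0, 0],
  ],
)

```text
clock: 8.62
position: [0.5313, 0.0275, 0.0103]
tool_rot: [1.642, 1.571, -1.343]
force: [0.1, -0.1, 0.5]
grip_width: 0.0001
```

>>> play_rows(
  deltas=[
    [5.9, 0.9, 0, 0, 0, 0, 0],
    [4, 0.6, 0, 0, 0, 0, 0],
    [2, 0.3, 0, 0, 0, 0, 0],
    [1, 0.2, 0, 0, 0, 0, 0],
    [0.5, 0.1, 0, 0, 0, 0, 0],
    [0, 0, 0, 0, 0, 0, 0],
  ],
)

```text
clock: 9.38
position: [0.5431, 0.0301, 0.0102]
tool_rot: [0.124, 1.569, -2.86]
force: [-5.7, -1.7, 3.9]
grip_width: 0.0001
```

```bash
python3 st.py
```

```text
plate mm [-9.4 69.2] z 0.0102 ang y -81.0 clk 9.375 F plate [-5.9 -0.8]
```

>>> play_rows(
  deltas=[
    [-20.7, -3.3, 0, 0, 0, 0, 0],
    [-3.9, 24.7, 0, 0, 0, 0, 0],
    [-3.9, 24.7, 0, 0, 0, 0, 0],
    [0, 0, 0, 0, 0, 0, 0],
    [26.7, 4.2, 0, 0, 0, 0, 0],
    [26.7, 4.2, 0, 0, 0, 0, 0],
    [0, 0, 0, 0, 0, 0, 0],
  ],
)

```text
clock: 10.25
position: [0.5705, 0.0844, 0.0103]
tool_rot: [3.128, 1.569, 0.143]
force: [-1.3, -0.1, 0.4]
grip_width: -0.0
```

```bash
python3 st.py
```

```text
plate mm [ 26.1 118.6] z 0.0103 ang y -81.0 clk 10.25 F plate [-1.3  0.1]
```

>>> play_rows(
  deltas=[
    [0.9, -5.9, 0, 0, 0, 0, 0],
    [0.9, -5.9, 0, 0, 0, 0, 0],
    [0.9, -5.9, 0, 0, 0, 0, 0],
    [0.9, -5.9, 0, 0, 0, 0, 0],
    [0.9, -5.9, 0, 0, 0, 0, 0],
    [0.9, -5.9, 0, 0, 0, 0, 0],
    [0.9, -5.9, 0, 0, 0, 0, 0],
    [0.9, -5.9, 0, 0, 0, 0, 0],
  ],
)

```text
clock: 11.25
position: [0.5763, 0.0373, 0.0103]
tool_rot: [-2.983, 1.571, 0.317]
force: [-1.1, 0.9, 0.7]
grip_width: 0.0002
```

>>> play_rows(
  deltas=[
    [0.8, -4.9, 0, 0, 0, 0, 0],
    [0.5, -3, 0, 0, 0, 0, 0],
    [0.2, -1, 0, 0, 0, 0, 0],
    [0, 0, 0, 0, 0, 0, 0],
  ],
)

```text
clock: 11.75
position: [0.5777, 0.0287, 0.0103]
tool_rot: [2.583, 1.571, -0.401]
force: [-0.1, 0.1, -0.4]
grip_width: -0.0001
```

```bash
python3 st.py; python3 -c "
from h import *
C,im=grab('wrist','w3.png')"
```

```text
plate mm [24.5 62.5] z 0.0103 ang y -81.0 clk 11.75 F plate [-0.1  0.1]
```

View pics/w3.png

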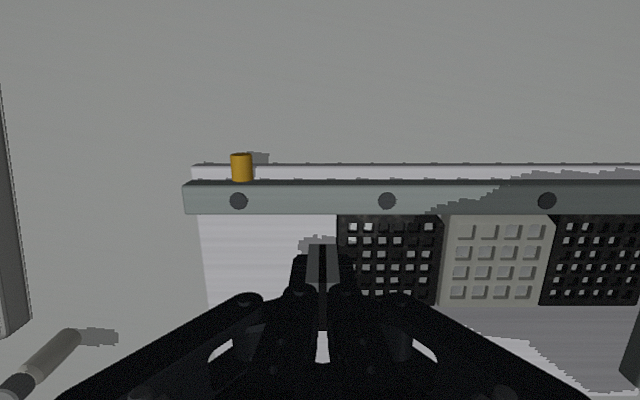

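The trays are in closed row against the rail (340–640, 215–305); tray 1 not yet on the stop. I'll keep stepping in −y until the force rises.

>>> play_rows(
  deltas=[
    [0.3, -2, 0, 0, 0, 0, 0],
    [0.2, -1, 0, 0, 0, 0, 0],
    [0, 0, 0, 0, 0, 0, 0],
  ],
)

```text
clock: 12.18
position: [0.5782, 0.0256, 0.0103]
tool_rot: [1.777, 1.571, -1.207]
force: [0.4, -0.2, 0.2]
grip_width: 0.0001
```

>>> play_rows(
  deltas=[
    [0.15, -1, 0, 0, 0, 0, 0],
    [0, 0, 0, 0, 0, 0, 0],
  ],
)

```text
clock: 12.42
position: [0.5783, 0.0246, 0.0103]
tool_rot: [1.2, 1.571, -1.784]
force: [-0.3, 0.4, -0.0]
grip_width: 0.0
```

>>> play_rows(
  deltas=[
    [0.15, -1, 0, 0, 0, 0, 0],
    [0, 0, 0, 0, 0, 0, 0],
  ],
)

```text
clock: 12.68
position: [0.5785, 0.0236, 0.0103]
tool_rot: [1.624, 1.571, -1.36]
force: [-0.2, -0.2, -0.2]
grip_width: 0.0001
```

```bash
python3 st.py
```

```text
plate mm [24.5 57.3] z 0.0103 ang y -81.0 clk 12.675 F plate [-0.3 -0.1]
```

>>> play_rows(
  deltas=[
    [0.15, -1, 0, 0, 0, 0, 0],
    [0, 0, 0, 0, 0, 0, 0],
  ],
)

```text
clock: 12.92
position: [0.5786, 0.0226, 0.0103]
tool_rot: [2.085, 1.571, -0.899]
force: [0.3, 0.0, 0.0]
grip_width: -0.0
```

>>> play_rows(
  deltas=[
    [0.15, -1, 0, 0, 0, 0, 0],
    [0, 0, 0, 0, 0, 0, 0],
  ],
)

```text
clock: 13.18
position: [0.5788, 0.0216, 0.0103]
tool_rot: [1.453, 1.571, -1.531]
force: [-0.2, -0.7, -0.2]
grip_width: -0.0001
```

>>> play_rows(
  deltas=[
    [0.15, -1, 0, 0, 0, 0, 0],
    [0, 0, 0, 0, 0, 0, 0],
  ],
)

```text
clock: 13.42
position: [0.5789, 0.0206, 0.0103]
tool_rot: [1.527, 1.571, -1.457]
force: [-0.2, 0.3, 0.8]
grip_width: 0.0001
```

>>> play_rows(
  deltas=[
    [0.15, -1, 0, 0, 0, 0, 0],
    [0, 0, 0, 0, 0, 0, 0],
  ],
)

```text
clock: 13.68
position: [0.5791, 0.0196, 0.0103]
tool_rot: [2.048, 1.571, -0.936]
force: [0.4, -0.4, -0.3]
grip_width: 0.0002
```

>>> play_rows(
  deltas=[
    [0.15, -1, 0, 0, 0, 0, 0],
    [0, 0, 0, 0, 0, 0, 0],
  ],
)

```text
clock: 13.92
position: [0.5792, 0.0186, 0.0103]
tool_rot: [1.541, 1.571, -1.443]
force: [-0.4, 0.0, -0.3]
grip_width: 0.0
```

>>> play_rows(
  deltas=[
    [0.15, -1, 0, 0, 0, 0, 0],
    [0, 0, 0, 0, 0, 0, 0],
  ],
)

```text
clock: 14.18
position: [0.5793, 0.0184, 0.0103]
tool_rot: [-1.569, 1.57, 1.731]
force: [-1.1, 4.6, -0.2]
grip_width: -0.0
```

>>> play_rows(
  deltas=[
    [0.15, -1, 0, 0, 0, 0, 0],
    [0, 0, 0, 0, 0, 0, 0],
  ],
)

```text
clock: 14.42
position: [0.5793, 0.0182, 0.0103]
tool_rot: [-1.521, 1.569, 1.779]
force: [-1.8, 9.8, -0.6]
grip_width: -0.0003
```

>>> play_rows(
  deltas=[
    [0.15, -1, 0, 0, 0, 0, 0],
    [0, 0, 0, 0, 0, 0, 0],
  ],
)

```text
clock: 14.68
position: [0.5793, 0.0181, 0.0102]
tool_rot: [-1.528, 1.568, 1.773]
force: [-3.4, 13.0, 0.9]
grip_width: -0.0005
```

The row is on the stop at 13 N. I'll back off, rise and look at the row from close by.

>>> play_rows(
  deltas=[
    [-1.6, 10, 0, 0, 0, 0, 0],
    [0, 0, 40, 0, 0, 0, 0],
    [0, 0, 50, 0, 0, 0, 0],
    [-20, -31, 20, 0, 0, 0, 0],
    [-20, -31, 0, 0, 0, 0, 0],
    [-21, -38, 0, 0, 0, 0, 0],
    [0, 0, 0, 0, 0, 0, 0],
    [0, 0, 0, 0, 0, 0, 0],
  ],
)

```text
clock: 15.68
position: [0.5174, -0.0739, 0.1204]
tool_rot: [-3.094, 1.57, 0.205]
force: [0.0, 1.2, -0.7]
grip_width: 0.0001
```

```bash
python3 st.py; python3 -c "
from h import *
C,im=grab('wrist','w4.png')
np.savez('w4.npz',K=C[0],R=C[1],t=C[2])
cv2.imwrite('pics/w4c.png',cv2.resize(im[40:240,120:520],None,fx=2,fy=2,interpolation=cv2.INTER_CUBIC))"
```

```text
plate mm [-51.  -29.5] z 0.1204 ang y -81.0 clk 15.675 F plate [0.2 1.2]
```

View pics/w4c.png

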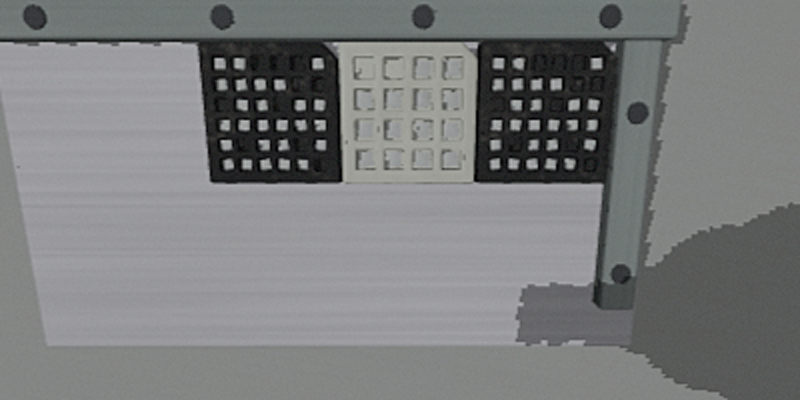

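The row is flush: all three front edges align (crop row 182), tops sit on the rail at row 42, no gaps, t1 at the stop. On to the wheel.

>>> play_rows(
  deltas=[
    [0, 0, 50, 0, 0, 0, 0],
    [-10, -20, 50, 0, 0, 0, 85],
    [-17, -49, 30, 0, 0, 0, 85],
    [-17, -49, 0, 0, 0, 0, 85],
    [-17, -49, 0, 0, 0, 0, 85],
    [-16, -49, 0, 0, 0, 0, 85],
    [0, 0, 0, 0, 0, 0, 85],
    [0, 0, 0, 0, 0, 0, 85],
  ],
)

```text
clock: 16.73
position: [0.4408, -0.2893, 0.2502]
tool_rot: [-1.844, 1.57, 1.457]
force: [-0.1, 0.5, 0.9]
grip_width: 0.0851
```

```bash
python3 -c "
from h import *
C,im=grab('wrist','w5.png')
np.savez('w5.npz',K=C[0],R=C[1],t=C[2]); print(telemetry.observe()['position'])"
```

```text
[ 0.44092652 -0.2889223   0.25020651]
```

View pics/w5.png

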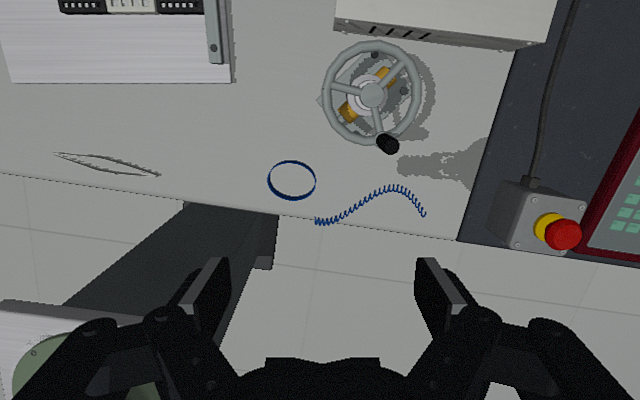

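Hub centre is at (372,96), the handle's top at about (391,145), bottom about (383,140).

```bash
python3 - <<'E'
from h import *
z=np.load('w5.npz'); C=(z['K'],z['R'],z['t']); im=cv2.imread('pics/w5.png')
g=cv2.cvtColor(im,cv2.COLOR_BGR2GRAY); sub=g[125:165,365:410]<40
n,l,stt,ce=cv2.connectedComponentsWithStats(sub.astype(np.uint8)); i=1+np.argmax(stt[1:,4]); ys,xs=np.where(l==i); print('blob',xs.min()+365,xs.max()+365,ys.min()+125,ys.max()+125,ce[i]+[365,125])
hub=ray(C,(372,96),.067); print('hub',hub.round(4))
ctr=ray(C,ce[i]+[365,125],.0915); top=ray(C,(391,145),.114); print('handle mid',ctr.round(4),'top',top.round(4), 'r',np.linalg.norm(ctr[:2]-hub[:2]),np.linalg.norm(top[:2]-hub[:2]))
cir=[proj(C,hub+[.0525*np.cos(a),.0525*np.sin(a),-.005]) for a in np.arange(0,6.28,np.pi/2)];print(np.round(cir))
z=np.load('w1C.npy'); C1=(z[0],z[1],z[2][0])
print('w1 hub',ray(C1,(590,183),.067).round(4))
for n in('scene','side'):
    c=cam(n); print(n,proj(c,hub).round(1),proj(c,ctr).round(1))
print('box',ray(C,(340,22),0).round(3),ray(C,(525,42),0).round(3))
E
```

```text
blob 376 398 133 154 [387.33918129 143.5       ]
hub [ 0.5256 -0.3245  0.067 ]
handle mid [ 0.4856 -0.3439  0.0915] top [ 0.4872 -0.3423  0.114 ] r 0.04443573684448301 0.0423375283135955
[[383.  38.]
 [319.  87.]
 [361. 149.]
 [423. 105.]]
w1 hub [ 0.5279 -0.323   0.067 ]
scene [430.9 176.1] [448.9 176.9]
side [229.7 139.5] [230.4 120.5]
box [ 0.598 -0.284  0.   ] [ 0.611 -0.491  0.   ]
```

```bash
python3 - <<'E'
from h import *
c=cam('scene')
for h in(0,.03,.06,.09,.15): print(h,proj(c,(.598,-.284,h)).round(0),proj(c,(.611,-.491,h)).round(0))
im=cv2.imread('pics/scene0.png'); cv2.imwrite('pics/sc.png',cv2.resize(im[90:240,340:500],None,fx=4,fy=4,interpolation=cv2.INTER_CUBIC))
E
```

```text
0 [399. 181.] [458. 157.]
0.03 [400. 173.] [460. 149.]
0.06 [401. 165.] [463. 140.]
0.09 [403. 157.] [465. 132.]
0.15 [406. 138.] [471. 114.]
```

View pics/sc.png

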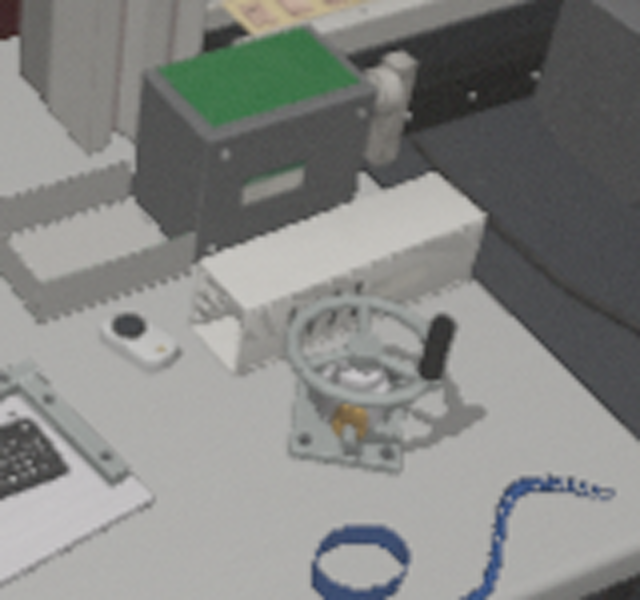

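>>> play_rows(
  deltas=[
    [22, -27, 0, 0, 0, 0, 60],
    [23, -28, 0, 0, 0, 0, 60],
    [0, 0, -40, 0, 0, 0, 60],
    [0, 0, -50, 0, 0, 0, 60],
    [0, 0, -50, 0, 0, 0, 60],
    [0, 0, -32, 0, 0, 0, 60],
    [0, 0, 0, 0, 0, 0, 60],
    [0, 0, 0, 0, 0, 0, 60],
  ],
  grip_force=60,
)

```text
clock: 17.77
position: [0.4862, -0.3449, 0.0796]
tool_rot: [2.581, 1.569, -0.401]
force: [0.3, -1.4, 0.6]
grip_width: 0.0602
```

>>> play_rows(
  deltas=[
    [0, 0, 0, 0, 0, 0, 0],
    [0, 0, 0, 0, 0, 0, 0],
    [0, 0, 0, 0, 0, 0, 0],
    [0, 0, 0, 0, 0, 0, 0],
    [0, 0, 0, 0, 0, 0, 0],
  ],
  grip_force=60,
)

```text
clock: 18.4
position: [0.4854, -0.3455, 0.0792]
tool_rot: [2.454, 1.57, -0.53]
force: [-1.6, 0.9, 8.4]
grip_width: 0.0146
```

```bash
python3 -c "
from h import *
C,im=grab('wrist','w6.png'); print(proj(C,(.486,-.344,.0915)))
print(telemetry.observe()['position'],telemetry.observe()['qpos'])"
```

```text
[319.36800345 270.78908238]
[ 0.48546903 -0.34552292  0.07914709] [ 0.58242901  0.6706864  -0.09133252  1.79118079  0.09000757  0.68251874
 -0.97224118]
```

View pics/w6.png

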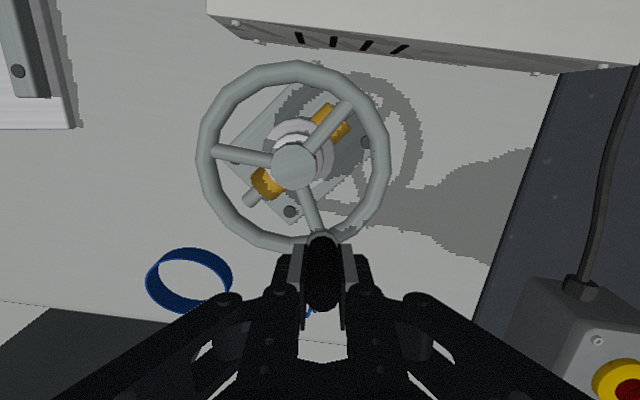

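The handle is gripped (opening 14.6 mm); hub visible at (294,166), 10 views used. I'll refine the wheel centre from this closer view.

```bash
python3 - <<'E'
from h import *
C=cam('wrist'); h=ray(C,(294,166),.067); print('hub',h.round(4))
im=cv2.imread('pics/w6.png')
# outer rim by manual extreme pts at mid-plane height .062
E=[(195,160),(391,150),(290,61),(215,225),(225,88),(358,90)]
P=np.array([ray(C,p,.062)[:2] for p in E]); A=np.c_[2*P,np.ones(len(P))]; x=np.linalg.lstsq(A,(P**2).sum(1),rcond=None)[0]; print('rim fit',x[:2].round(4),np.sqrt(x[2]+x[:2]@x[:2]).round(4))
p=telemetry.observe()['position'][:2]; d=p-h[:2]; print('tcp rel',d.round(4),np.linalg.norm(d).round(4),np.degrees(np.arctan2(d[1],d[0])).round(1))
E
```

```text
hub [ 0.5275 -0.3247  0.067 ]
rim fit [ 0.5235 -0.3242] 0.0511
tcp rel [-0.0421 -0.0209] 0.047 -153.6
```

```bash
python3 - <<'E'
import numpy as np
P=lambda a:45*np.array([np.cos(np.radians(a)),np.sin(np.radians(a))])
print('20cw');a=207
for k in range(18):
    print(a-20*k,(P(a-20*k-20)-P(a-20*k)).round(1).tolist(),end=' ')
print('\n7.5cw from 87');a=87
for k in range(34): print(a-7.5*k,(P(a-7.5*k-7.5)-P(a-7.5*k)).round(1).tolist(),end=' ')
E
```

```text
20cw
207 [-4.6, 14.9] 187 [0.8, 15.6] 167 [6.1, 14.4] 147 [10.7, 11.4] 127 [13.9, 7.1] 107 [15.5, 1.9] 87 [15.2, -3.5] 67 [13.1, -8.5] 47 [9.4, -12.5] 27 [4.6, -14.9] 7 [-0.8, -15.6] -13 [-6.1, -14.4] -33 [-10.7, -11.4] -53 [-13.9, -7.1] -73 [-15.5, -1.9] -93 [-15.2, 3.5] -113 [-13.1, 8.5] -133 [-9.4, 12.5] 
7.5cw from 87
87.0 [5.8, -0.7] 79.5 [5.7, -1.4] 72.0 [5.5, -2.2] 64.5 [5.1, -2.9] 57.0 [4.7, -3.5] 49.5 [4.2, -4.1] 42.0 [3.6, -4.6] 34.5 [3.0, -5.1] 27.0 [2.3, -5.4] 19.5 [1.6, -5.7] 12.0 [0.8, -5.8] 4.5 [0.1, -5.9] -3.0 [-0.7, -5.8] -10.5 [-1.4, -5.7] -18.0 [-2.2, -5.5] -25.5 [-2.9, -5.1] -33.0 [-3.5, -4.7] -40.5 [-4.1, -4.2] -48.0 [-4.6, -3.6] -55.5 [-5.1, -3.0] -63.0 [-5.4, -2.3] -70.5 [-5.7, -1.6] -78.0 [-5.8, -0.8] -85.5 [-5.9, -0.1] -93.0 [-5.8, 0.7] -100.5 [-5.7, 1.4] -108.0 [-5.5, 2.2] -115.5 [-5.1, 2.9] -123.0 [-4.7, 3.5] -130.5 [-4.2, 4.1] -138.0 [-3.6, 4.6] -145.5 [-3.0, 5.1] -153.0 [-2.3, 5.4] -160.5 [-1.6, 5.7]
```

>>> play_rows(
  deltas=[
    [-4.6, 14.9, 0, 0, 0, 0, 0],
    [0.8, 15.6, 0, 0, 0, 0, 0],
    [6.1, 14.4, 0, 0, 0, 0, 0],
    [0, 0, 0, 0, 0, 0, 0],
  ],
)

```text
clock: 18.95
position: [0.4882, -0.2992, 0.0791]
tool_rot: [-3.135, 1.57, 0.166]
force: [-3.0, 2.7, 10.6]
grip_width: 0.0146
```

>>> play_rows(
  deltas=[
    [10.7, 11.4, 0, 0, 0, 0, 0],
    [13.9, 7.1, 0, 0, 0, 0, 0],
    [15.5, 1.9, 0, 0, 0, 0, 0],
    [0, 0, 0, 0, 0, 0, 0],
  ],
)

```text
clock: 19.45
position: [0.5292, -0.2798, 0.0791]
tool_rot: [2.758, 1.568, -0.225]
force: [1.8, 2.1, 10.5]
grip_width: 0.0141
```

>>> play_rows(
  deltas=[
    [5.8, -0.7, 1, 0, 0, 0, 0],
    [5.7, -1.4, 0, 0, 0, 0, 0],
  ],
)

```text
clock: 19.7
position: [0.5391, -0.2818, 0.0793]
tool_rot: [-1.174, 1.57, 2.125]
force: [-1.1, 2.3, 1.1]
grip_width: 0.0145
```

>>> play_rows(
  deltas=[
    [5.5, -2.2, 0, 0, 0, 0, 0],
    [5.1, -2.9, 0, 0, 0, 0, 0],
  ],
)

```text
clock: 19.95
position: [0.5502, -0.2871, 0.0793]
tool_rot: [-2.918, 1.57, 0.381]
force: [0.6, 3.3, 1.0]
grip_width: 0.0142
```

>>> play_rows(
  deltas=[
    [4.7, -3.5, 0, 0, 0, 0, 0],
    [4.2, -4.1, 0, 0, 0, 0, 0],
  ],
)

```text
clock: 20.2
position: [0.559, -0.2949, 0.0793]
tool_rot: [3.131, 1.57, 0.147]
force: [1.5, 3.0, 1.3]
grip_width: 0.0145
```

>>> play_rows(
  deltas=[
    [3.6, -4.6, 0, 0, 0, 0, 0],
    [3.0, -5.1, 0, 0, 0, 0, 0],
  ],
)

```text
clock: 20.45
position: [0.5656, -0.3047, 0.0793]
tool_rot: [2.921, 1.57, -0.062]
force: [3.5, 3.4, -0.3]
grip_width: 0.0145
```

>>> play_rows(
  deltas=[
    [2.3, -5.4, 0, 0, 0, 0, 0],
    [1.6, -5.7, 0, 0, 0, 0, 0],
  ],
)

```text
clock: 20.7
position: [0.5694, -0.3161, 0.0794]
tool_rot: [2.633, 1.57, -0.351]
force: [4.2, 1.8, -0.9]
grip_width: 0.0142
```

>>> play_rows(
  deltas=[
    [1.0, -5.8, 0, 0, 0, 0, 0],
    [0.3, -5.9, 0, 0, 0, 0, 0],
  ],
)

```text
clock: 20.95
position: [0.5702, -0.3279, 0.0793]
tool_rot: [1.198, 1.571, -1.786]
force: [0.5, 1.8, 0.7]
grip_width: 0.0142
```

>>> play_rows(
  deltas=[
    [-0.7, -5.8, 0, 0, 0, 0, 0],
    [-1.4, -5.7, 0, 0, 0, 0, 0],
  ],
)

```text
clock: 21.2
position: [0.5679, -0.3393, 0.0793]
tool_rot: [0.268, 1.57, -2.716]
force: [1.0, 2.3, 1.9]
grip_width: 0.0141
```

>>> play_rows(
  deltas=[
    [-2.2, -5.5, 0, 0, 0, 0, 0],
    [-2.9, -5.1, 0, 0, 0, 0, 0],
  ],
)

```text
clock: 21.45
position: [0.5627, -0.3498, 0.0793]
tool_rot: [-0.206, 1.571, 3.094]
force: [0.4, 1.9, 3.2]
grip_width: 0.0145
```

>>> play_rows(
  deltas=[
    [-3.5, -4.7, 0, 0, 0, 0, 0],
    [-4.1, -4.2, 0, 0, 0, 0, 0],
  ],
)

```text
clock: 21.7
position: [0.56, -0.3531, 0.0795]
tool_rot: [-2.626, 1.562, 0.677]
force: [33.3, 33.0, -6.6]
grip_width: 0.0139
```

Hit the stop (about 47 N tangential). I'll ease the command to light contact and read the stop position.

>>> play_rows(
  deltas=[
    [3.7, 3.8, 0, 0, 0, 0, 0],
    [0, 0, 0, 0, 0, 0, 0],
  ],
)

```text
clock: 21.95
position: [0.5605, -0.3526, 0.0793]
tool_rot: [-2.483, 1.568, 0.818]
force: [7.1, 9.8, 0.5]
grip_width: 0.014
```

```bash
python3 - <<'E'
import numpy as np
from h import *
s=telemetry.observe();print(s['position'],s['force'],s['tool_rot'])
Q=np.array([[.4882,-.2992],[.5292,-.2798],[.5391,-.2818],[.5502,-.2871],[.559,-.2949],[.5656,-.3047],[.5694,-.3161],[.5702,-.3279],[.5679,-.3393],[.5627,-.3498]])
x=np.linalg.lstsq(np.c_[2*Q,np.ones(len(Q))],(Q**2).sum(1),rcond=None)[0];c=x[:2];print('c',c,np.sqrt(x[2]+c@c))
p=np.array(s['position'])[:2]-c; a0=np.degrees(np.arctan2(p[1],p[0])); print('stop angle',a0)
P=lambda a:45*np.array([np.cos(np.radians(a)),np.sin(np.radians(a))])
a0=round(a0,1)
for k in range(18): print(k,(P(a0+20*k+20)-P(a0+20*k)).round(1).tolist())
E
```

```text
[ 0.56053107 -0.352606    0.07931206] [7.07560291 9.84415093 0.53814231] [-2.48298321  1.56838629  0.81815786]
c [ 0.52528128 -0.32468355] 0.04502873311978814
stop angle -38.38383295244356
0 [7.4, 13.7]
1 [2.3, 15.5]
2 [-3.1, 15.3]
3 [-8.2, 13.3]
4 [-12.2, 9.7]
5 [-14.8, 4.9]
6 [-15.6, -0.4]
7 [-14.5, -5.8]
8 [-11.7, -10.4]
9 [-7.4, -13.7]
10 [-2.3, -15.5]
11 [3.1, -15.3]
12 [8.2, -13.3]
13 [12.2, -9.7]
14 [14.8, -4.9]
15 [15.6, 0.4]
16 [14.5, 5.8]
17 [11.7, 10.4]
```

>>> play_rows(
  deltas=[
    [1.2, 1.5, 0, 0, 0, 0, 0],
    [7.4, 13.7, 0, 0, 0, 0, 0],
    [2.3, 15.5, 0, 0, 0, 0, 0],
    [-3.1, 15.3, 0, 0, 0, 0, 0],
    [-8.2, 13.3, 0, 0, 0, 0, 0],
    [-12.2, 9.7, 0, 0, 0, 0, 0],
    [-14.8, 4.9, 0, 0, 0, 0, 0],
    [0, 0, 0, 0, 0, 0, 0],
  ],
)

```text
clock: 22.95
position: [0.5303, -0.2799, 0.0793]
tool_rot: [-0.41, 1.569, 2.89]
force: [-0.6, 1.6, -0.5]
grip_width: 0.0144
```

>>> play_rows(
  deltas=[
    [-15.6, -0.4, 0, 0, 0, 0, 0],
    [-14.5, -5.8, 0, 0, 0, 0, 0],
    [-11.7, -10.4, 0, 0, 0, 0, 0],
    [-7.4, -13.7, 0, 0, 0, 0, 0],
    [-2.3, -15.5, 0, 0, 0, 0, 0],
    [3.1, -15.3, 0, 0, 0, 0, 0],
    [0, 0, 0, 0, 0, 0, 0],
  ],
)

```text
clock: 23.82
position: [0.4843, -0.3433, 0.0793]
tool_rot: [2.765, 1.569, -0.22]
force: [4.6, 0.9, 0.7]
grip_width: 0.0143
```

>>> play_rows(
  deltas=[
    [8.2, -13.3, 0, 0, 0, 0, 0],
    [12.2, -9.7, 0, 0, 0, 0, 0],
    [14.8, -4.9, 0, 0, 0, 0, 0],
    [15.6, 0.4, 0, 0, 0, 0, 0],
    [14.5, 5.8, 0, 0, 0, 0, 0],
    [11.7, 10.4, 0, 0, 0, 0, 0],
    [0, 0, 0, 0, 0, 0, 0],
  ],
)

```text
clock: 24.7
position: [0.5607, -0.3525, 0.0792]
tool_rot: [-0.982, 1.569, 2.319]
force: [-3.1, 3.5, 5.9]
grip_width: 0.0143
```

>>> play_rows(
  deltas=[
    [7.4, 13.7, 0, 0, 0, 0, 0],
    [2.3, 15.5, 0, 0, 0, 0, 0],
    [-3.1, 15.3, 0, 0, 0, 0, 0],
    [-8.2, 13.3, 0, 0, 0, 0, 0],
    [-12.2, 9.7, 0, 0, 0, 0, 0],
    [-14.8, 4.9, 0, 0, 0, 0, 0],
    [0, 0, 0, 0, 0, 0, 0],
  ],
)

```text
clock: 25.58
position: [0.5304, -0.2799, 0.0793]
tool_rot: [-0.459, 1.569, 2.84]
force: [-1.3, -0.5, -1.5]
grip_width: 0.0143
```

>>> play_rows(
  deltas=[
    [-15.6, -0.4, 0, 0, 0, 0, 0],
    [-14.5, -5.8, 0, 0, 0, 0, 0],
    [-11.7, -10.4, 0, 0, 0, 0, 0],
    [-7.4, -13.7, 0, 0, 0, 0, 0],
    [-2.3, -15.5, 0, 0, 0, 0, 0],
    [3.1, -15.3, 0, 0, 0, 0, 0],
    [0, 0, 0, 0, 0, 0, 0],
  ],
)

```text
clock: 26.45
position: [0.4843, -0.3432, 0.0793]
tool_rot: [2.79, 1.569, -0.195]
force: [5.4, 1.8, 0.8]
grip_width: 0.0141
```

>>> play_rows(
  deltas=[
    [8.2, -13.3, 0, 0, 0, 0, 0],
    [12.2, -9.7, 0, 0, 0, 0, 0],
    [14.8, -4.9, 0, 0, 0, 0, 0],
    [15.6, 0.4, 0, 0, 0, 0, 0],
    [14.5, 5.8, 0, 0, 0, 0, 0],
    [11.7, 10.4, 0, 0, 0, 0, 0],
    [0, 0, 0, 0, 0, 0, 0],
    [0, 0, 0, 0, 0, 0, 0],
  ],
)

```text
clock: 27.45
position: [0.56, -0.3534, 0.0792]
tool_rot: [-0.604, 1.57, 2.695]
force: [-1.5, 3.6, 5.8]
grip_width: 0.0144
```

```bash
python3 -c "
from h import *
grab('wrist','w7.png'); C,im=grab('scene','s7.png'); s=telemetry.observe(); print(s['position'],s['force'],s['grip_width'],s['clock'])
a=cv2.imread('pics/w7.png'); b=cv2.resize(im[110:300,220:500],None,fx=2.0,fy=2.0)
cv2.imwrite('pics/f.png',np.vstack([cv2.resize(a[:320],(420,210)),cv2.resize(b,(420,285))]))"
```

```text
[ 0.55985987 -0.35350762  0.07921162] [-2.24172571  3.68162508  5.49488378] 0.014386592829622052 27.55
```

View pics/f.png

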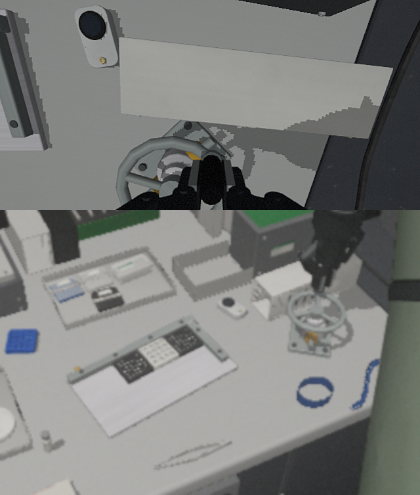

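Row intact and handle gripped; the handle is about 1 mm (1.4°) short of two turns, so I'll nudge it.

>>> play_rows(
  deltas=[
    [0.7, 0.9, 0, 0, 0, 0, 0],
    [0, 0, 0, 0, 0, 0, 0],
    [0, 0, 0, 0, 0, 0, 0],
  ],
)

```text
clock: 27.92
position: [0.5603, -0.353, 0.0792]
tool_rot: [-0.33, 1.569, 2.969]
force: [-3.8, 0.9, 5.2]
grip_width: 0.0141
```

>>> play_rows(
  deltas=[
    [0.3, 0.4, 0, 0, 0, 0, 0],
    [0, 0, 0, 0, 0, 0, 0],
    [0, 0, 0, 0, 0, 0, 0],
  ],
)

```text
clock: 28.3
position: [0.5605, -0.3528, 0.0792]
tool_rot: [-0.23, 1.569, 3.068]
force: [-2.7, 1.3, 6.7]
grip_width: 0.0139
```

```bash
python3 -c "
from h import *
s=telemetry.observe(); print(s['position'],s['force'],s['grip_width'],s['clock']); print(workorder.job_done())"
```

```text
[ 0.56050493 -0.35276224  0.07924051] [-2.7060108   1.34660756  6.68440175] 0.01387962817802515 28.3
the job is handed in; nothing more can be done
None
```

I handed the job in at 28.3 s of the 72 s allowed, with the gripper still holding the crank handle. The hand-in reports no verdict.

- **Trays:** I pushed each tray flat against the back rail, then slid the row along it until it pressed on the end stop at about 13 N. The close picture afterwards showed all three front edges in line, no gaps, and the first tray on the stop. A last scene picture showed the row unchanged.
- **Wheel:** I cranked it clockwise until it hit its stop, with about 47 N on the handle, then turned it back two full turns. The handle ended within 0.2 mm (about 0.2°) of where it stood at the stop. I read that stop position with about 12 N of load still on the handle, so it could be off by about a degree.
- **Grip:** the fingers still hold the handle at a 13.9 mm opening. That is slightly under its 16 mm width and was steady throughout.
- **Bystanders:** the loupe, tweezers and vial were not touched and look unmoved in the last scene picture. The note pad lies mostly outside that crop, so I could not check it; the arm never went near it.

No check failed. The measured plate outline differed from the stated size by 2–3 mm, so I relied on contact force rather than those coordinates.

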